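# Attenuator four clicks on, then enter

## Task

Step the light attenuator on by exactly four clicks: with a fingertip, push the orange peg of its dial round clockwise (seen from above) until the dial has clicked four stops on from where it rests now, and do not go past that stop. Then press the green button on the same box fully down and let it go. Only push: do not pinch the peg or take it between the fingers, and leave the loose things on the bench where they stand.

Things in the scene. Friction and masses are not known exactly. Their poses are not given: they have to be found in the camera images.
- attenuator: white light attenuator, a box 140 (its x) x 200 (its y) x 45 mm high bolted to the bench, with a black dial and a green button on its top and a round port 26 mm across in the middle of its front and back beside the dial; origin at the centre of its underside, z up, its front faces its own -x
- dial (a joint): angle of the dial, rad: grows as the dial turns clockwise seen from above. It clicks into stops 0.5236 rad (30 degrees) apart, at 0, 0.5236, 1.0472 ... 3.665; a click takes about 2 to 4 N pushed at the peg, is crossed half-way between two stops, and then the dial jumps on by itself to the next stop and stays there. End stops at -0.17 and 3.84. At the start it rests in one of the first four stops
- dial_axis (a point): centre of the dial's flat top, on its upright axis, 59 mm above the bench. The dial is black, 100 mm across; small ticks on the box round it mark the stops of the peg
- dial_peg (a point): finger peg of the dial, orange, upright, 12 mm in diameter, standing 24 mm high on the dial's top, 40 mm from its axis; this point is on the peg's centre line, half-way up it (71 mm above the bench). It goes round with the dial
- enter (a joint): travel of the green button, m: 0 when out, 0.006 when fully pressed; springs back; fully down takes 5 N, straight down
- enter_top (a point): centre of the top face of the green push button, 26 mm across, in a low black housing on the box, 102 mm from the dial's axis
- eyepiece_c: loose black eyepiece, about 51 mm across, 62 mm tall, standing left of the attenuator; origin at the centre of its underside. Not to be moved
- objective_a: loose white microscope objective with a yellow ring, 25 mm across, 42 mm tall, standing right of the attenuator; origin at the centre of its underside. Not to be moved
- objective_c: loose black microscope objective with a red ring, 25 mm across, 40 mm tall, standing right of the attenuator; origin at the centre of its underside. Not to be moved
- tape_roll: loose yellow roll of tape, 57 mm across, 19 mm tall, in front of the attenuator; origin at the centre of its underside. Not to be moved
- lens_cap_b: loose black lens cap, 40 mm across, 11 mm tall, in front of the attenuator; origin at the centre of its underside. Not to be moved
- sample_box_0: loose round blue sample box, 56 mm across, 14 mm tall, behind the attenuator; origin at the centre of its underside. Not to be moved

How it is judged (in metres and radians):
On the way, in this order (a step that is already met when the one before it is completed fails the run):
1. the dial rests in the fourth stop on from its start, clockwise (distance of dial_peg from where it was at the start of the episode between 0.0647 and 0.0731 m and (value of joint dial between 1.994 and 2.194 rad or value of joint dial between 2.518 and 2.718 rad or value of joint dial between 3.042 and 3.242 rad or value of joint dial between 3.565 and 3.765 rad) and velocity of joint dial between -0.3 and 0.3 rad/s), for 0.2 s.
2. the green button is pressed down (all of step 1 and value of joint enter above 0.004 m), for 0.02 s.
At the end, for the whole second after the job is handed in: the dial rests within 0.1 rad of the fourth stop clockwise from the one it started in, the button was pressed (over 4 mm of 6) after that and is out again, and every loose thing is within 15 mm of where it stood (all of step 1 and value of joint enter below 0.0015 m and distance of each of eyepiece_c, objective_a, objective_c, tape_roll, lens_cap_b, sample_box_0 from where it was at the start of the episode below 0.015 m); the robot touches nothing.
It fails at once if the dial goes past the fourth stop by more than half a click (distance of dial_peg from where it was at the start of the episode above 0.0743 m).
It fails at once if the green button is pressed before the dial is four clicks on (value of joint enter above 0.004 m and distance of dial_peg from where it was at the start of the episode below 0.0635 m).
It fails at once if the peg is taken between the fingers (the grasp point is on the peg) (horizontal distance between the grasp point and dial_peg below 0.008 m and z of the grasp point in the frame of dial_peg below 0.022 m).
It fails at once if a loose thing is knocked, shifted by more than 20 mm or lifted (distance of any of eyepiece_c, objective_a, objective_c, tape_roll, lens_cap_b, sample_box_0 from where it was at the start of the episode above 0.02 m or angle between any of eyepiece_c, objective_a, objective_c, tape_roll, lens_cap_b, sample_box_0's own z axis and vertical above 0.5 rad).
It also fails if it takes over 48 s, if anything falls off the work surface, if the arm or the gripper's body presses on something with over 40 N, if the wrist force passes 120 N, or if a joint passes its speed limit or range.

## Robot

A 6-joint arm with a two-finger parallel gripper is mounted at the origin on a cart in front of the work surface, level with it; the furniture and walls round the work are solid. World frame = base frame: x ahead of the robot, y to its left, z up, the work surface at z = 0. Lengths are in m, angles in degrees, forces in N, time in s.
With the tool pointing down it reaches from about 0.4 to 0.825 m from the base axis. Payload 7 kg.
Tool frame: the origin (TCP) lies at the centre of the arm's flange, where the gripper is bolted on; the fingertips stand 178 mm ahead of it and the grasp point (between the pads) lies 159 mm ahead of it (tip_reach is the distance from the TCP to the fingertips, in m); z points along the fingers, y is the line along which they close (so a half turn about z gives the same grasp; the last joint's range is limited). The gripper opens to 88 mm and grips with 3 to 60 N. Pads are 19 mm wide; open, the fingers measure 130 mm over their backs; the gripper's body (78 mm by 193 mm) begins 47 mm behind the grasp point.
Start: joints at [-59.754, 20.546, 0.682, 0, -70.136, -16.507], TCP at [0.16, -0.656, 0.405] pointing down, gripper open.
Joint ranges: [-176.03, 176.03], [-82.01, 121.73], [-58.28, 71.71], [-173.87, 95.51], [-174.79, -0.11], [-173.66, 173.66]. Speed limits (degrees/s): [136.94, 136.94, 172.46, 180, 180, 180].

## Interface

Orientations are given as [roll, pitch, yaw] about the fixed x, y, z axes, in that order (R = Rz(yaw) Ry(pitch) Rx(roll)).
In Python, from plant import * gives the robot as it stands.
- The arm moves only by the shell command python3 -m handwheel 'ROWS'. ROWS is JSON, a list of rows, each a list of 7 numbers: the opening, from -1 (shut) to 1 (fully open), then the shift along the tool's x, y, z as a fraction of full scale, then the turn, a rotation vector about the tool's x, y, z as a fraction of full scale. A call has 1 to 5 rows; each row shifts and turns the commanded pose from where the row before left it, along the tool's axes as they then stand; what a row does not reach is not made up. Full scale, the value 1, is 0.025 m for a shift and 6 degrees for a turn. A row lasts 1/8 s, in which the tool goes at most 62.5 mm and 10.7 degrees, less where a joint would pass 70% of its speed; a pose out of reach is approached as far as the arm can. A call with a number of a shift or a turn outside -1 to 1 is refused whole. A call with a gripper value outside its range is refused whole. The fingers move at their own pace and stop on an object; the grip force is fixed at half the most. Time passes only in rows, so rows that do not move let the fingers close. It gives the time, the measured TCP pose, the force, the opening and the grip force at its end, in the units of the state.
- get_obs(): the state, without advancing time (a new reading comes with each control period).
- snapshot(name): name is "side" or "top"; returns a dict with "color" (480x640x3 uint8, red, green, blue), "fx", "fy", "cx", "cy" (pixels), "R" (3x3) and "t" (3): a world point X has camera coordinates R X + t. Camera axes: x right, y down, z forward; pixel columns grow to the right and rows downward; lengths in m; the calibration is good to about 2 mm. A picture is of the moment at which its call begins. There is no depth.
- close_job(): hands the job in; it is judged then, once.
The state is a dict: "clock": time; "joint_pos": joint angles; "qvel": joint speeds; "tau": joint torques, N m; "tool_pos": TCP position; "orientation": TCP orientation; "force": force on the tool from outside, world axes, zero at the start; "moment": the same for the moment, N m; "opening": finger opening in m; "gripper_force": force on a finger pad.
Only numpy, scipy, OpenCV 4.12 (cv2) and the standard library are available. Lean on these libraries where they do the work, as an engineer would, in place of code of your own. Each camera call takes 0.05 s, during which the arm holds its last target. There are 200 camera calls.

## Working session

There is one attempt and no reset: what is moved stays moved. The work goes in short steps, Python scripts to look and compute and a shell command to move; the robot and the scene stay as the last step left them, time stands still between calls to the robot, and variables do not carry over. Pictures are saved under pics/ and viewed, at most 10 in all, crops included, and the job is handed in when it is done.

```bash
mkdir -p pics; python3 - <<'E'
from plant import *
import cv2
for n in("top","side"):
    s=snapshot(n); cv2.imwrite(f"pics/{n}0.png",s["color"][:,:,::-1])
    print(n,s["fx"],s["fy"],s["cx"],s["cy"],s["R"],s["t"])
o=get_obs();print(o)
E
```

```text
top 510.4849564523019 510.4849564523019 323.35106981701574 237.5377702674761 [[ 0.02830204 -0.99957174 -0.00743879]
 [-0.99777107 -0.02779959 -0.06066357]
 [ 0.0604308   0.00913911 -0.99813055]] [0.05631348 0.58852589 0.87048148]
side 573.9851080275446 573.9851080275446 330.8249655054229 244.5710023042085 [[ 0.89902161 -0.43768992  0.01369957]
 [-0.21845284 -0.47537986 -0.85222787]
 [ 0.37952405  0.76317856 -0.52299137]] [-0.47966906  0.21099029  0.6850973 ]
{'clock': 0.1, 'joint_pos': array([-5.97547428e+01,  2.05874570e+01,  6.37363333e-01, -1.77233968e-02,
       -7.01361062e+01, -1.65057081e+01]), 'qvel': array([-0.01352008, -0.03805965,  0.0600594 ,  0.02519319, -0.01753486,
       -0.08519667]), 'tau': array([-2.74757695e-03, -5.84161520e+01,  2.93754190e+01,  7.01547280e+00,
        1.02704132e-02, -4.58959062e-05]), 'tool_pos': array([ 0.16025564, -0.65551202,  0.40380219]), 'orientation': array([ 1.79912618e+02, -8.51724722e-03, -1.66266479e+02]), 'force': array([-0.23946558,  0.78915609, -0.27988559]), 'moment': array([ 0.0130784 , -0.0227266 ,  0.00261325]), 'gripper_force': 0.0, 'opening': 0.08758033547795936}
```

View pics/top0.png

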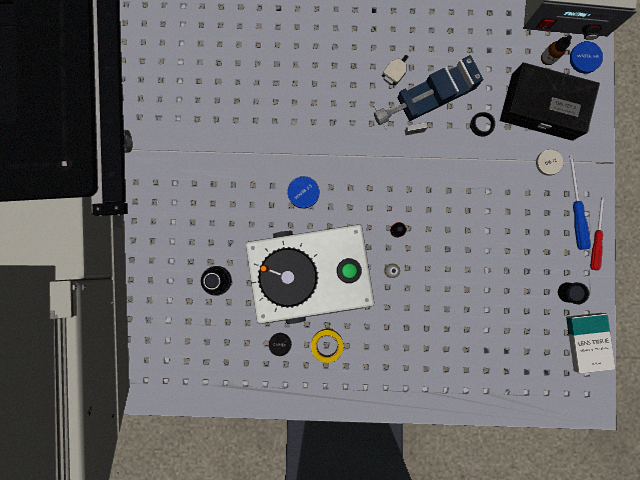

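View pics/side0.png

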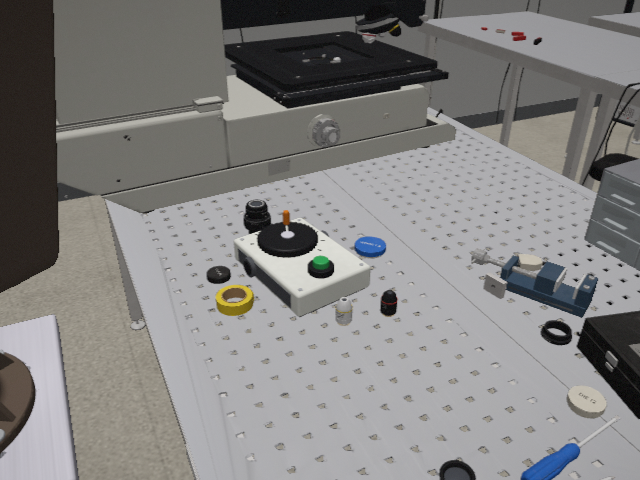

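The top view shows the dial centre at about (288,277), the orange peg at (263,268) and the green button at (349,270). In the side view the peg is at (286,216) and the button at (320,262). Next I measure these from masks.

```bash
cat > h.py <<'E'
from plant import *
import cv2, numpy as np
def cen(img,box,lo,hi):
    x0,y0,x1,y1=box; hsv=cv2.cvtColor(img,cv2.COLOR_RGB2HSV)
    m=cv2.inRange(hsv,lo,hi); k=np.zeros_like(m); k[y0:y1,x0:x1]=m[y0:y1,x0:x1]
    n,_,st,c=cv2.connectedComponentsWithStats(k); i=1+np.argmax(st[1:,4]); return c[i],st[i]
def ray(s,p):
    R=np.array(s["R"]);t=np.array(s["t"]); d=R.T@np.array([(p[0]-s["cx"])/s["fx"],(p[1]-s["cy"])/s["fy"],1]); return -R.T@t,d
def onz(s,p,z): c,d=ray(s,p); return c+d*(z-c[2])/d[2]
def tri(a,b):
    (c1,d1),(c2,d2)=a,b; l=np.linalg.lstsq(np.c_[d1,-d2],c2-c1,rcond=None)[0]
    p,q=c1+l[0]*d1,c2+l[1]*d2; return (p+q)/2,np.linalg.norm(p-q)
OR=((5,150,120),(18,255,255)); GR=((50,120,60),(85,255,255)); WH=((0,0,175),(180,60,255)); BK=((0,0,0),(180,255,75))
def where():
    o=get_obs(); return o["tool_pos"],o["orientation"],o["force"]
def delta(x,y,z,yaw):
    "remaining shift in present tool axes (full-scale units), turn units"
    p,r,f=where(); a=np.radians(r[2]); d=np.array([x,y,z])-p
    t=np.array([d[0]*np.cos(a)+d[1]*np.sin(a), d[0]*np.sin(a)-d[1]*np.cos(a), -d[2]])/.025
    return t.round(2), -((yaw-r[2]+180)%360-180)/6
E
python3 - <<'E'
from h import *
T=snapshot("top");S=snapshot("side")
for n,z,c,bt,bs in(("peg",.083,OR,(240,250,300,300),(270,195,300,235)),("button",.06,GR,(330,250,370,290),(305,250,335,275))):
    a,sa=cen(T["color"],bt,*c);b,sb=cen(S["color"],bs,*c)
    print(n,a,sa,b,sb,onz(T,a,z),tri(ray(T,a),ray(S,b)))
a,sa=cen(T["color"],(278,267,298,287),*WH); b,sb=cen(S["color"],(275,228,298,242),*WH)
print("hub",a,sa,b,sb,onz(T,a,.059),tri(ray(T,a),ray(S,b)))
a,sa=cen(T["color"],(252,242,322,312),*BK); print("disc",sa, onz(T,sa[:2]+(sa[2:4]-1)/2,.057))
E
```

```text
peg [262.96 268.08] [260 266   6   5  25] [285.58823529 215.94117647] [283 210   6  14  51] [0.5308698  0.16794797 0.083     ] (array([0.53012147, 0.16934452, 0.07435842]), np.float64(0.0015771174362697413))
button [348.79781421 270.42076503] [342 263  15  16 183] [320.38219895 262.55497382] [312 256  18  14 191] [0.53096805 0.02888775 0.06      ] (array([0.53016435, 0.02939194, 0.06310073]), np.float64(0.0017853293990596304))
hub [287.43589744 276.76923077] [282 271  12  13 117] [286.92424242 233.59090909] [281 228  13  10  66] [0.5176204  0.12996379 0.059     ] (array([0.51662795, 0.13005212, 0.06382582]), np.float64(0.0023462148555237167))
disc [ 258  247   60   61 2553] [0.51720584 0.12999942 0.057     ]
```

```bash
for i in 1 2; do python3 -m handwheel '[[-1,-1,0.6,0,0,0,0],[-1,-1,0.6,0,0,0,0],[-1,-1,0.6,0,0,0,0],[-1,-1,0.6,0,0,0,0],[-1,-1,0.6,0,0,0,0]]'; done
python3 -m handwheel '[[-1,-0.5,1,0,0,0,0],[-1,-0.5,1,0,0,0,0],[-1,-0.5,1,0,0,0,0],[-1,-0.5,1,0,0,0,0],[-1,-0.5,1,0,0,0,0]]'
python3 -c "from h import *;print(where(),delta(.507,.176,.3,-20))"
```

```text
clock: 0.82
tool_pos: [0.2645, -0.5524, 0.4045]
orientation: [180.0, -0.0, -166.3]
force: [-0.6, -0.6, 0.6]
opening: 0.0429
gripper_force: 0.0
clock: 1.45
tool_pos: [0.3681, -0.4498, 0.4046]
orientation: [180.0, -0.0, -166.3]
force: [-0.2, -0.4, 0.3]
opening: 0.0009
gripper_force: 0.0
clock: 2.08
tool_pos: [0.3986, -0.3134, 0.4046]
orientation: [180.0, -0.0, -166.3]
force: [-0.3, 0.5, -0.2]
opening: 0.0006
gripper_force: 0.0
(array([ 0.39856179, -0.31338326,  0.40460406]), array([ 1.79994012e+02, -1.06934831e-03, -1.66263637e+02]), array([-0.31534386,  0.50748198, -0.22454135])) (array([-8.86, 17.99,  4.18]), np.float64(-24.377272877694992))
```

```bash
for i in 1 2 3; do python3 -m handwheel '[[-1,-0.5,1,0,0,0,0],[-1,-0.5,1,0,0,0,0],[-1,-0.5,1,0,0,0,0],[-1,-0.5,1,0,0,0,0],[-1,-0.5,1,0,0,0,0]]' >/dev/null; done
for i in 1 2 3 4 5; do python3 -m handwheel '[[-1,0,0,0.16,0,0,-1],[-1,0,0,0.16,0,0,-1],[-1,0,0,0.16,0,0,-1],[-1,0,0,0.16,0,0,-1],[-1,0,0,0.16,0,0,-0.9]]' >/dev/null; done
python3 -c "from h import *;print(where(),delta(.507,.176,.3,-20))"
```

```text
(array([0.49155011, 0.09444995, 0.30449986]), array([ 1.79997358e+02,  3.34170033e-03, -1.90754616e+01]), array([0.36768091, 0.14457272, 0.44432783])) (array([-0.48, -3.28,  0.18]), np.float64(0.15408973384754177))
```

```bash
python3 -m handwheel '[[-1,-0.12,-0.82,0.05,0,0,0.15],[-1,-0.12,-0.82,0.05,0,0,0],[-1,-0.12,-0.82,0.05,0,0,0],[-1,-0.12,-0.82,0.05,0,0,0],[-1,0,0,0,0,0,0]]'
python3 - <<'E'
from h import *
print(where(),delta(.507,.176,.245,-20))
T=snapshot("top")["color"][200:350,180:400];S=snapshot("side")["color"][150:320,200:400]
cv2.imwrite("pics/a.png",np.hstack([cv2.resize(T,(400,400)),cv2.resize(S,(400,400))])[:,:,::-1])
E
```

```text
clock: 7.7
tool_pos: [0.5087, 0.1775, 0.2993]
orientation: [180.0, 0.0, -20.1]
force: [-0.5, -0.0, 0.1]
opening: 0.0007
gripper_force: 0.0
(array([0.50866473, 0.17746175, 0.29934526]), array([ 1.79989257e+02,  8.46734924e-04, -2.00569213e+01]), array([-0.52785898, -0.02640882,  0.12495796])) (array([-0.04,  0.08,  2.17]), np.float64(-0.00948687708057605))
```

View pics/a.png

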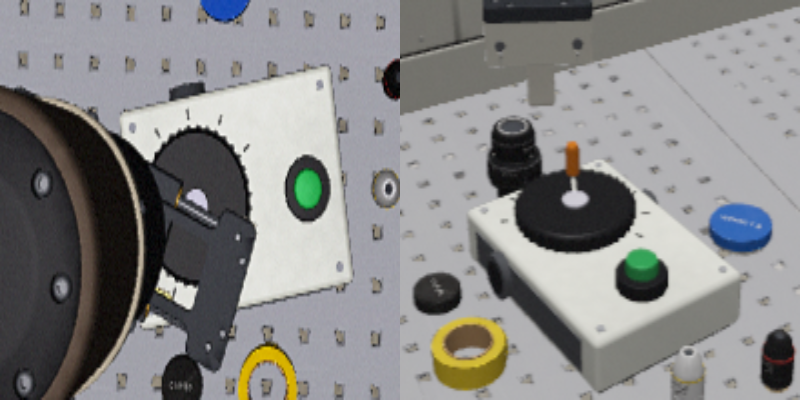

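Closed fingers hover beside the peg: in the side crop the tip is at (540,100) and the peg at (572,160), with the dial rim and the loose things clear. Now lowering.

```bash
python3 -m handwheel '[[-1,0,0,0.6,0,0,0],[-1,0,0,0.6,0,0,0],[-1,0,0,0.6,0,0,0],[-1,0,0,0.35,0,0,0],[-1,0,0,0,0,0,0]]'
python3 - <<'E'
from h import *
p,r,f=where(); a=np.radians(r[2]); d=p[:2]-[.517,.130]
u=np.array([np.cos(a),np.sin(a)]);v=np.array([np.sin(a),-np.cos(a)])
t=np.array([d@u,d@v]); print("tool rel axis in tool xy",t)
w=np.radians(6);R=lambda q:np.array([[np.cos(q),-np.sin(q)],[np.sin(q),np.cos(q)]])
print("row shift",(R(w)@t-t)/.025)
t2=np.array([-.0155,t[1]]);print("at contact",(R(w)@t2-t2)/.025)
E
```

```text
clock: 8.43
tool_pos: [0.5081, 0.1754, 0.2449]
orientation: [179.9, 0.1, -20.2]
force: [0.5, -0.0, 0.7]
opening: 0.0004
gripper_force: 0.0
tool rel axis in tool xy [-0.02399748 -0.03959005]
row shift [ 0.17078993 -0.09166165]
at contact [ 0.16892792 -0.05613251]
```

```bash
python3 -m handwheel '[[-1,0.16,0,0,0,0,0],[-1,0.16,0,0,0,0,0],[-1,0.085,-0.03,0,0,0,0.5],[-1,0.085,-0.03,0,0,0,0.5],[-1,0,0,0,0,0,0]]'
python3 -m handwheel '[[-1,0.085,-0.03,0,0,0,0.5],[-1,0.085,-0.03,0,0,0,0.5],[-1,0.085,-0.03,0,0,0,0.5],[-1,0.085,-0.03,0,0,0,0.5],[-1,0,0,0,0,0,0]]'
cat > look.py <<'E'
from h import *
import sys
T=snapshot("top");S=snapshot("side")
for n,s,b,z in(("top",T,(240,230,330,320),.083),("side",S,(240,190,330,260),.075)):
    try:
        c,st=cen(s["color"],b,*OR); q=onz(s,c,z); v=q[:2]-[.517,.130]; print(n,c,st[4],q.round(4),"r",np.hypot(*v),"ang",np.degrees(np.arctan2(v[1],v[0])))
    except Exception as e: print(n,"none")
p,r,f=where(); a=np.radians(r[2]); d=p[:2]-[.517,.130]
print("tool rel",d@[np.cos(a),np.sin(a)],d@[np.sin(a),-np.cos(a)],"yaw",r[2],"z",p[2],"F",f)
if len(sys.argv)>1: cv2.imwrite(sys.argv[1],np.hstack([cv2.resize(T["color"][200:350,180:400],(400,400)),cv2.resize(S["color"][150:320,200:400],(400,400))])[:,:,::-1])
E
python3 look.py
```

```text
clock: 9.05
tool_pos: [0.5206, 0.1728, 0.2463]
orientation: [-179.9, -0.0, -26.1]
force: [-0.4, 1.2, 0.7]
opening: 0.0002
gripper_force: 0.6
clock: 9.68
tool_pos: [0.5293, 0.1709, 0.2461]
orientation: [-180.0, -0.0, -38.1]
force: [0.1, -0.5, -0.0]
opening: 0.0006
gripper_force: 0.0
top none
side [297.28571429 217.5       ] 70 [0.5449 0.1553 0.075 ] r 0.03768971573687814 ang 42.23960020923651
tool rel -0.015639555364725187 -0.03967419522176966 yaw -38.06710035601889 z 0.24600866270127894 F [-0.2621439  -0.25463032 -0.33716705]
```

One click done (peg now at about 41°, started at about 70°). Next, two more.

```bash
for i in 1 2 3 4; do python3 -m handwheel '[[-1,0.085,-0.03,0,0,0,0.5],[-1,0.085,-0.03,0,0,0,0.5],[-1,0.085,-0.03,0,0,0,0.5],[-1,0.085,-0.03,0,0,0,0.5],[-1,0.085,-0.03,0,0,0,0.5]]'|grep -E "clock|force"; done
python3 look.py
```

```text
clock: 10.4
force: [-0.9, 1.8, 1.0]
gripper_force: 1.2
clock: 11.02
force: [0.2, 0.2, 0.1]
gripper_force: 0.0
clock: 11.65
force: [-0.1, 2.8, 0.2]
gripper_force: 1.0
clock: 12.28
force: [0.6, -0.3, -0.5]
gripper_force: 0.0
top none
side [310.97260274 226.93150685] 73 [0.5528 0.1164 0.075 ] r 0.03823888764214769 ang -20.781870283671566
tool rel -0.014979770945442197 -0.03960169161326224 yaw -98.13826132052179 z 0.24596977273447054 F [-0.3380631   0.11401948  0.05060619]
```

Three clicks (peg at -21°). Last click now.

```bash
for i in 1 2; do python3 -m handwheel '[[-1,0.085,-0.03,0,0,0,0.5],[-1,0.085,-0.03,0,0,0,0.5],[-1,0.085,-0.03,0,0,0,0.5],[-1,0.085,-0.03,0,0,0,0.5],[-1,0.085,-0.03,0,0,0,0.5]]'|grep -E "clock|force"; done
python3 look.py pics/b.png
```

```text
clock: 13.0
force: [0.5, 2.6, 0.0]
gripper_force: 1.2
clock: 13.62
force: [0.3, -0.8, 0.7]
gripper_force: 0.0
top none
side [308.84       233.25333333] 75 [0.5412 0.0991 0.075 ] r 0.039204518194204674 ang -51.92474125890999
tool rel -0.014727878244262513 -0.039779198170270536 yaw -128.09504282942495 z 0.24595560340856973 F [0.31078768 0.55925513 0.23608213]
```

View pics/b.png

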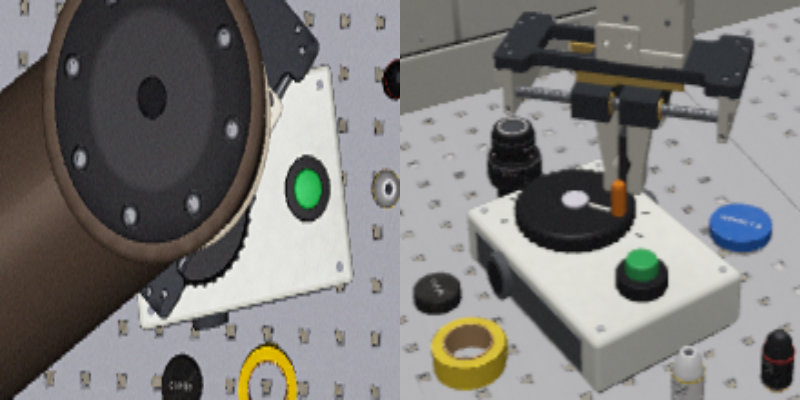

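The side crop shows the peg at (619,198), in front of the fingers, which no longer touch it. The measured peg angle is -52°, so four clicks are done. I retreat and go to the button.

```bash
python3 -m handwheel '[[-1,-0.3,0,0,0,0,0],[-1,-0.1,0,-0.5,0,0,0],[-1,0,0,-1,0,0,0],[-1,0,0,-1,0,0,0],[-1,0,0,0,0,0,0]]'
python3 -c "from h import *;print(where(),delta(.5305,.029,.30,-128))"
```

```text
clock: 14.35
tool_pos: [0.5645, 0.1256, 0.3115]
orientation: [-179.9, 0.2, -128.1]
force: [-0.6, 0.6, -0.6]
opening: 0.0009
gripper_force: 0.0
(array([0.56453073, 0.12556502, 0.31145497]), array([-179.87165141,    0.24851019, -128.07765895]), array([-0.56469981,  0.59633102, -0.59691142])) (array([ 3.88, -1.31,  0.46]), np.float64(-0.01294315779057816))
```

```bash
python3 -m handwheel '[[-1,0.78,-0.26,0,0,0,0],[-1,0.78,-0.26,0,0,0,0],[-1,0.78,-0.26,0,0,0,0],[-1,0.78,-0.26,0,0,0,0],[-1,0.76,-0.26,0,0,0,0]]'
python3 -m handwheel '[[-1,0,0,0.6,0,0,0],[-1,0,0,0.6,0,0,0],[-1,0,0,0.6,0,0,0],[-1,0,0,0.5,0,0,0],[-1,0,0,0,0,0,0]]'
python3 look.py pics/c.png;python3 -c "from h import *;print(where(),delta(.5305,.029,.245,-128))"
```

```text
clock: 14.98
tool_pos: [0.5287, 0.0271, 0.3084]
orientation: [180.0, -0.0, -128.2]
force: [-0.1, -0.8, -0.3]
opening: 0.0002
gripper_force: 0.0
clock: 15.6
tool_pos: [0.529, 0.0288, 0.2494]
orientation: [179.9, -0.1, -128.1]
force: [-0.1, -0.5, -0.3]
opening: 0.0002
gripper_force: 0.0
top none
side none
tool rel 0.0718267250579096 -0.07227011009403182 yaw -128.13102365977866 z 0.2508290685576735 F [-0.56542843 -0.06012924  0.57604205]
(array([0.52949746, 0.028877  , 0.25082907]), array([ 1.79999336e+02, -2.07361500e-02, -1.28131024e+02]), array([-0.56542843, -0.06012924,  0.57604205])) (array([-0.03, -0.03,  0.23]), np.float64(-0.02183727662977712))
```

View pics/c.png

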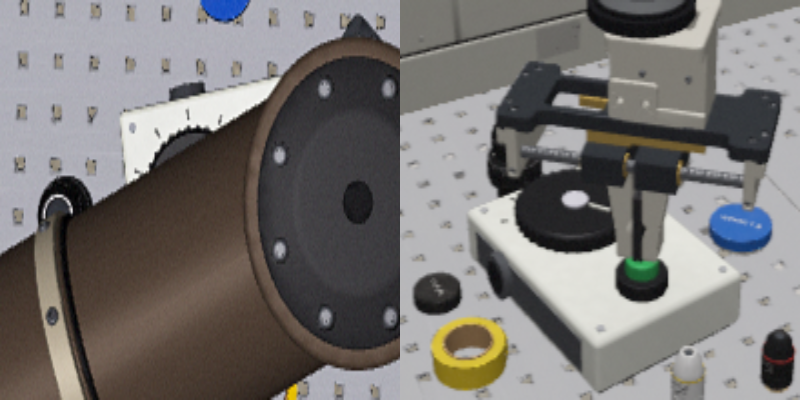

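The fingertips are right over the green button, at (641,258) in the side crop. I press slowly while watching the force.

```bash
python3 -m handwheel '[[-1,0,0,0.08,0,0,0],[-1,0,0,0.08,0,0,0],[-1,0,0,0.08,0,0,0],[-1,0,0,0.08,0,0,0],[-1,0,0,0,0,0,0]]' | grep -E "pos|force"
python3 -m handwheel '[[-1,0,0,0.08,0,0,0],[-1,0,0,0,0,0,0]]'| grep -E "pos|force"
python3 -m handwheel '[[-1,0,0,0.08,0,0,0],[-1,0,0,0,0,0,0]]'| grep -E "pos|force"
```

```text
tool_pos: [0.5294, 0.0287, 0.243]
force: [-0.5, -1.2, 3.0]
gripper_force: 1.4
tool_pos: [0.5294, 0.0287, 0.241]
force: [-0.5, 1.1, 3.3]
gripper_force: 1.9
tool_pos: [0.5294, 0.0287, 0.2393]
force: [-1.3, -0.1, 8.5]
gripper_force: 4.2
```

```bash
python3 -m handwheel '[[-1,0,0,0.04,0,0,0],[-1,0,0,0,0,0,0]]'| grep -E "pos|force"
```

```text
tool_pos: [0.5294, 0.0287, 0.2391]
force: [-5.7, 0.1, 17.4]
gripper_force: 8.6
```

Force is rising with no further travel, so the button is at its bottom. Release and lift away.

```bash
python3 -m handwheel '[[-1,0,0,-0.3,0,0,0],[-1,0,0,-0.8,0,0,0],[-1,0,0,-1,0,0,0],[-1,0,0,-1,0,0,0],[-1,0,0,-1,0,0,0]]'
python3 -m handwheel '[[-1,0,0,-1,0,0,0],[-1,0,0,-1,0,0,0],[-1,0,0,0,0,0,0],[-1,0,0,0,0,0,0],[-1,0,0,0,0,0,0]]'
python3 look.py pics/d.png
```

```text
clock: 17.7
tool_pos: [0.5291, 0.0285, 0.3407]
orientation: [180.0, -0.0, -128.2]
force: [-0.4, 0.4, 0.6]
opening: 0.0001
gripper_force: 0.0
clock: 18.32
tool_pos: [0.5291, 0.0286, 0.3893]
orientation: [179.9, -0.1, -128.2]
force: [0.0, 0.3, 0.2]
opening: 0.0005
gripper_force: 0.0
top none
side [308.55223881 233.35820896] 67 [0.5406 0.099  0.075 ] r 0.03895144163490419 ang -52.672928603479
tool rel 0.07221402009771283 -0.0722441726269205 yaw -128.16630946793433 z 0.38961242493338316 F [ 0.98269904 -0.22685639  0.37413589]
```

View pics/d.png

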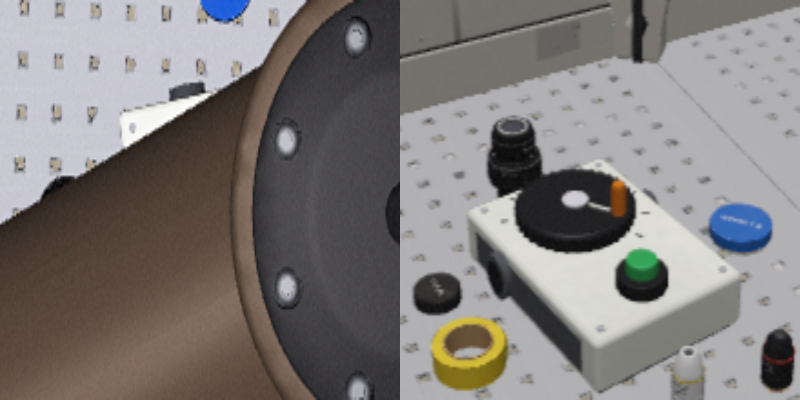

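The peg sits four clicks on at (619,198), the button is out again at (641,265), and the loose things have not moved. Handing in.

```bash
python3 -c "from plant import *;print(close_job())"
```

```text
the job is handed in; nothing more can be done
None
```

The dial was pushed four clicks clockwise (camera: peg from about 70° to about -52°), the green button was pressed to its bottom and released, no loose thing in view had moved, and the job is handed in; no verdict was returned.

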